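Put three dog-walk things back in their own holders

TASK

On the dog-walk ledge the flashlight, the bag dispenser and the treat tin were put back in one another's holders: give each its own again, with the flashlight standing lens down in the black charger, the dispenser standing square in the square wooden tray, and the treat tin in the round grey coaster. The empty cork mat is free for parking one of them meanwhile. Keep them upright, set them down rather than dropping them, and leave the steel bowl, the chew ring and the balm tin where they are.

Things in the scene. Friction and masses are not known exactly. Their poses are not given: they have to be found in the camera images.
- flashlight_mid (a point): Silver aluminium flashlight, loose, 0.15-0.35 kg, upright on its lens end, at the start in the square tray. 140 mm tall: head 54 mm across up to 30 mm height, tapering to a 34 mm round body, plain from 75 mm up to the top. Flat toggle switch on the neck 62 mm up. This point: on its axis half-way up, 70 mm over its foot; z up. Grip the body 20 to 35 mm below its top.
- dispenser_mid (a point): Navy plastic bag dispenser, loose, 0.1-0.25 kg: square upright box 46 x 46 mm, corners rounded 5 mm, 90 mm tall, at the start in the round coaster. This point: its centre, 45 mm over its foot; x and y square to its sides (it stands turned about z), z up. It has no front: any of the four ways round will do. Best gripped 20 to 25 mm below its top.
- tin_mid (a point): Treat tin, plain stainless steel, loose, 0.18-0.36 kg: closed upright cylinder 54 mm in diameter, 84 mm tall, at the start in the charger's cup. This point: its centre, 42 mm over its foot; z up. Best gripped 20 to 25 mm below its top.
- charger_floor (a point): Flashlight charger, black plastic, fixed: round cup, inside 68 mm across at the floor, 76 mm at the rim, rim 22 mm over the table; base plate 116 x 88 mm. On its +x side a console block 62 mm wide (y), 40 mm tall, near face 58 mm from the cup's axis. This point: middle of the cup's flat floor, 6 mm over the table; x to the console, z up. Yaw varies.
- tray_floor (a point): The dispenser's tray, brown wood, fixed, square: 90 x 90 mm outside, 66 x 66 mm inside, rim 18 mm over the table. This point is the middle of its flat floor, 6 mm over the table; x and y along its sides, z up. Its yaw varies.
- coaster_floor (a point): The treat tin's coaster, grey plastic with a black rubber floor, fixed, round: 92 mm outside, 76 mm inside, rim 18 mm over the table. This point is the middle of its flat floor, 6 mm over the table; z up.
- mat_top (a point): An empty square cork mat 100 x 100 mm, 4 mm thick, fixed: the free spot. This point is the middle of its top face, 4 mm over the table; z up.
- bowl: Stainless steel dog bowl, loose, 144 mm across the rim, 48 mm tall, with a ball lying in it (top of the ball about 70 mm over the table). Origin: centre of its underside. A bystander, to be left alone.
- chew_mid (a point): Black rubber chew ring lying flat, loose, 76 mm across, 22 mm tall; this point is its centre. A bystander, to be left alone.
- balm_mid (a point): Flat round aluminium paw-balm tin, loose, 58 mm across, 22 mm tall; this point: its centre. A bystander, leave alone. Not listed, but standing by: a grey roll 55 mm tall between the two rear places, a white bottle 0.17 m tall far left, a brush far right, low boxes at the table's sides and back.
Mind the look-alikes: they are no part of the job. Leave any orange or turquoise look-alike of the part that bears tin_mid alone.

How it is judged (in metres and radians):
At the end, for the whole second after the job is handed in: Upright on the floor of its holder, released, at rest: flashlight in charger (axes within 12 mm), dispenser in tray (15 mm, sides within 17 degrees), treat tin in coaster (13 mm); each at its seated height within 5 mm. Bowl, chew ring, balm tin moved under 30 mm (horizontal distance between flashlight_mid and charger_floor below 0.012 m and z of flashlight_mid in the frame of charger_floor between 0.065 and 0.075 m and angle between each of flashlight_mid, dispenser_mid, tin_mid's own z axis and vertical below 0.12 rad and linear speed of each of flashlight, dispenser, tin below 0.02 m/s and horizontal distance between dispenser_mid and tray_floor below 0.015 m and z of dispenser_mid in the frame of tray_floor between 0.04 and 0.05 m and horizontal distance between tin_mid and coaster_floor below 0.013 m and z of tin_mid in the frame of coaster_floor between 0.037 and 0.047 m and (angle between the x axis of dispenser_mid and the x axis of tray_floor, either way round below 0.3 rad or angle between the x axis of dispenser_mid and the y axis of tray_floor, either way round below 0.3 rad) and distance of each of balm_mid, chew_mid, bowl from where it was at the start of the episode below 0.03 m); the robot touches nothing.
It fails at once if one of the three is tipped over (more than 35 degrees) (angle between any of flashlight_mid, dispenser_mid, tin_mid's own z axis and vertical above 0.6 rad).
It fails at once if one of the three is dropped (falls free from more than about 30 mm) ((contact force between flashlight and anything else below 0.02 N and linear speed of flashlight above 0.75 m/s) or (contact force between dispenser and anything else below 0.02 N and linear speed of dispenser above 0.75 m/s) or (contact force between tin and anything else below 0.02 N and linear speed of tin above 0.75 m/s)).
It fails at once if the bowl, the chew ring or the balm tin is shifted by more than 30 mm (distance of any of balm_mid, chew_mid, bowl from where it was at the start of the episode above 0.03 m).
It also fails if it takes over 115 s, if anything falls off the work surface, if the arm or the gripper's body presses on something with over 40 N, if the wrist force passes 120 N, or if a joint passes its speed limit or range.

ROBOT

A 6-joint arm with a two-finger parallel gripper is mounted at the origin on the work surface. World frame = base frame: x ahead of the robot, y to its left, z up, the work surface at z = 0. Lengths are in mm, angles in rad, forces in N, time in s.
With the tool pointing down it reaches from about 400 to 925 mm from the base axis. Payload 12.5 kg.
Tool frame: the origin (TCP) lies midway between the tips of the shut fingers; the grasp point (between the pads) lies 19 mm behind it; y points along the fingers, x is the direction in which the jaws open and shut, and the axes are right-handed (so a half turn about y gives the same grasp; the last joint's range is limited). The gripper opens to 95 mm and grips with 3 to 60 N. Pads are 20 mm wide; open, the fingers measure 119 mm over their backs; the gripper's body (75 mm by 180 mm) begins 59 mm behind the grasp point.
Start: joints at [-0.106, 0.491, 1.559, -0, 1.092, -0.106], TCP at [625.017, 0.021, 214.661] pointing down, gripper open.
Joint ranges: [-3.1, 3.1], [-0.84, 2.19], [0.05, 2.79], [-1.13, 4.28], [0.06, 2.93], [-2.69, 2.69]. Speed limits (rad/s): [2.22, 2.22, 2.79, 3.14, 3.14, 3.14].

INTERFACE

Orientations are given as [roll, pitch, yaw] about the fixed x, y, z axes, in that order (R = Rz(yaw) Ry(pitch) Rx(roll)).
In Python, from cell import env, vision, job gives the robot as it stands.
- The arm moves only by the shell command python3 -m crank 'ROWS' [OPENING]. ROWS is JSON, a list of rows, each a list of 6 numbers: the shift along the tool's x, y, z in mm, then the turn, a rotation vector about the tool's x, y, z in degrees. In form: [[x, y, z, rx, ry, rz], ...]. A call has 1 to 5 rows; each row is the pose to reach, as a shift and turn from the pose measured when the call began, along the tool's axes at that moment; what a row does not reach only later rows make up. A row lasts 1/10 s, in which the tool goes at most 50 mm and 8.59 degrees, less where a joint would pass 70% of its speed; a pose out of reach is approached as far as the arm can. A call with a gripper value outside its range is refused whole. OPENING is the opening, from 0 (shut) to 1 (fully open), set as the call begins (- or left out, the last holds). The fingers move at their own pace and stop on an object; the grip force is fixed at half the most. Time passes only in rows, so rows that repeat a pose let the fingers close. It gives the time, the measured TCP pose, the force and the opening at its end, in the units of the state.
- env.state(): the state, without advancing time (a new reading comes with each control period).
- vision.read_camera(name): name is "scene" or "side" or "wrist"; returns (picture, depth): 400x640x3 uint8, blue, green, red; 400x640 float32, mm along the optical axis (not along the pixel's ray), 0 where there is no reading.
- vision.calibration(name): a dict with "vertical_fov" (degrees; the focal length in pixels is half the picture's height over the tangent of half this angle, whatever the lens; pixels are square), "cx", "cy" (the principal point, pixels), "pose" (4x4, takes a point from camera to world coordinates). Camera axes: x right, y down, z forward; pixel columns grow to the right and rows downward; lengths in mm; the calibration is good to about 2 mm. The wrist camera is an equidistant fisheye: a pixel r from the principal point sees the ray r / f radians off the axis. A picture is of the moment at which its call begins: read the wrist's pose just before it. calibration takes no time and is no camera call; for the wrist camera it gives the pose at the moment of the call.
- job.job_done(): hands the job in, once; it reports no verdict.
The state is a dict: "t": time; "joints": joint angles; "qvel": joint speeds; "tau": joint torques, N m; "eef_pos": TCP position; "tcp_rot": TCP orientation; "ft_force": force on the tool from outside, world axes, zero at the start; "moment": the same for the moment, N m; "opening": opening from 0.0 (shut) to 1.0 (fully open).
Only numpy, scipy, OpenCV 4.12 (cv2) and the standard library are available. Lean on these libraries where they do the work, as an engineer would, in place of code of your own. Each camera call takes 0.05 s, during which the arm holds its last target.

## Working session

There is one attempt and no reset: what is moved stays moved. The work goes in short steps, Python scripts to look and compute and a shell command to move; the robot and the scene stay as the last step left them, time stands still between calls to the robot, and variables do not carry over. Pictures are saved under pics/ and viewed, and the job is handed in when it is done.

```bash
ls; mkdir -p pics
cat > h.py <<'E'
import numpy as np, cv2
from cell import env, vision, job
def cam(n):
    c=vision.calibration(n); p,d=vision.read_camera(n); return p,d,c
def ray(c,u,v,fish=False):
    f=200/np.tan(np.radians(c['vertical_fov']/2)); x=(u-c['cx'])/f; y=(v-c['cy'])/f
    if fish:
        r=np.hypot(x,y); s=np.sin(r)/max(r,1e-9); d=np.array([x*s,y*s,np.cos(r)])
    else: d=np.array([x,y,1.])
    T=np.array(c['pose']); return T[:3,3],T[:3,:3]@d
def onz(c,u,v,z,fish=False):
    o,d=ray(c,u,v,fish); return o+d*(z-o[2])/d[2]
def cloud(d,c):
    f=200/np.tan(np.radians(c['vertical_fov']/2)); v,u=np.mgrid[:400,:640]
    P=np.stack([(u-c['cx'])/f*d,(v-c['cy'])/f*d,d],-1); T=np.array(c['pose'])
    W=P@T[:3,:3].T+T[:3,3]; W[d<=0]=np.nan; return W
E
python3 - <<'E'
from h import *
s=env.state(); print(s)
for n in ['scene','side','wrist']:
    p,d,c=cam(n); cv2.imwrite(f'pics/{n}0.png',p); np.savez(f'{n}0.npz',p=p,d=d,**{k:np.array(v) for k,v in c.items()}); print(n,c)
E
```

```text
pics
{'t': 0.0, 'joints': array([-1.05584394e-01,  4.91587153e-01,  1.55946275e+00, -2.49824085e-05,
        1.09165770e+00, -1.05588223e-01]), 'qvel': array([-0.00268048, -0.0003479 , -0.00033094, -0.00064923,  0.00135938,
        0.00011043]), 'tau': array([-9.52334158e-04, -6.12640929e+01, -2.58175153e+01,  6.92750537e-02,
        4.83079045e-02, -1.38641695e-05]), 'eef_pos': array([6.24760620e+02, 5.17852252e-02, 2.14040016e+02]), 'tcp_rot': array([-1.57070085e+00,  1.11107091e-03,  1.54115444e-05]), 'ft_force': array([-0.26881208,  0.18026725, -0.61923283]), 'moment': array([ 0.08151512, -0.00685673,  0.061708  ]), 'opening': 1.0005836156246004}
scene {'vertical_fov': 45.0748369438694, 'cx': 311.7052955853557, 'cy': 204.2158601364805, 'pose': array([[ 3.79572718e-01,  7.97374205e-01, -4.69168338e-01,
         1.09506597e+03],
       [ 9.25084952e-01, -3.33657829e-01,  1.81356790e-01,
        -1.76680779e+02],
       [-1.19324627e-02, -5.02858659e-01, -8.64286286e-01,
         1.11865996e+03],
       [ 0.00000000e+00,  0.00000000e+00,  0.00000000e+00,
         1.00000000e+00]])}

[... 186 characters left out ...]
       [-3.84025578e-01, -6.02988248e-01,  6.99234959e-01,
        -5.12997075e+02],
       [ 1.23679320e-02, -7.60594540e-01, -6.49109374e-01,
         6.00843985e+02],
       [ 0.00000000e+00,  0.00000000e+00,  0.00000000e+00,
         1.00000000e+00]])}
wrist {'vertical_fov': 65.70646984690485, 'cx': 317.60591892658573, 'cy': 198.78371780146242, 'pose': array([[ 9.99998811e-01,  5.64401800e-04, -1.43499435e-03,
         6.25280600e+02],
       [ 1.69365415e-04, -9.65178489e-01, -2.61592154e-01,
         7.26866586e+01],
       [-1.53266876e-03,  2.61591600e-01, -9.65177438e-01,
         3.84382438e+02],
       [ 0.00000000e+00,  0.00000000e+00,  0.00000000e+00,
         1.00000000e+00]])}
```

View pics/scene0.png

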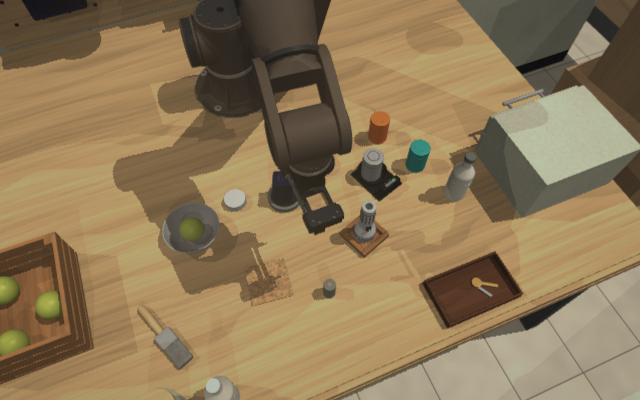

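View pics/side0.png

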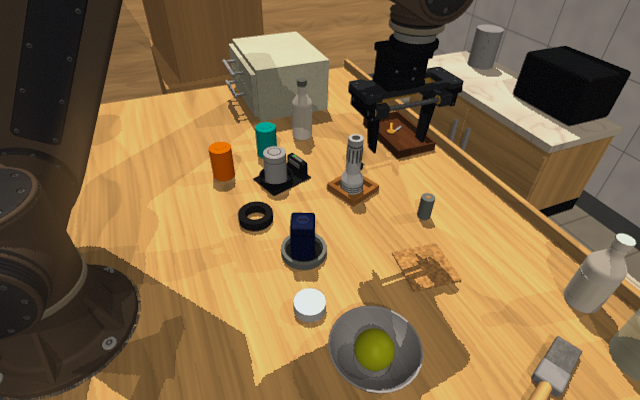

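View pics/wrist0.png

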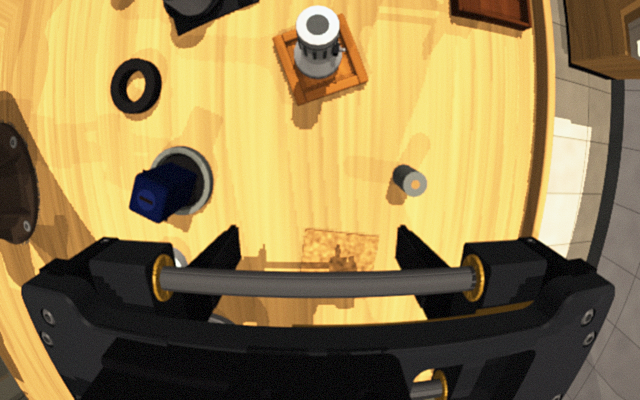

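The side view shows everything. The tin candidates are plain steel at (275,163) in the charger, orange at (221,161) and turquoise at (266,140). The steel one in the black charger fits. The flashlight is at (353,165), the dispenser at (303,235) and the mat at (426,267). Next I'll take an enlarged crop to confirm this.

Run:
```python
from h import *
p=cv2.imread('pics/side0.png')
cv2.imwrite('pics/side0c.png',cv2.resize(p[120:300,200:470],None,fx=2.96,fy=2.96,interpolation=cv2.INTER_CUBIC)[:600])
z=np.load('side0.npz'); c={k:z[k] for k in ['vertical_fov','cx','cy','pose']}; W=cloud(z['d'],c)
def box(u0,u1,v0,v1,zl,zh):
    w=W[v0:v1,u0:u1].reshape(-1,3); w=w[(w[:,2]>zl)&(w[:,2]<zh)]; return w
def circ(w):
    A=np.c_[2*w[:,:2],np.ones(len(w))]; s=np.linalg.lstsq(A,(w[:,:2]**2).sum(1),rcond=None)[0]; return s[:2],np.sqrt(s[2]+s[0]**2+s[1]**2),len(w)
print('table',np.nanmedian(W[200:230,480:520,2]))
print('flash body',circ(box(340,368,130,180,85,143)), np.nanmax(box(340,368,130,180,0,300)[:,2]))
print('tin',circ(box(258,292,143,190,40,87)),np.nanmax(box(258,292,143,190,0,300)[:,2]))
d=box(285,320,205,270,88,104); print('disp top',cv2.minAreaRect(d[:,:2].astype(np.float32)),d[:,2].max())
m=box(380,470,230,300,-5,12)
for n,(u,v) in dict(mat=(427,267),ring=(256,216),balm=(310,300),roll=(427,200)).items(): print(n,W[v,u], onz(c,u,v,10))
b=box(325,430,300,395,40,55); print('bowl rim',circ(b))
r=box(325,382,170,205,14,22); print('tray rim',cv2.minAreaRect(r[:,:2].astype(np.float32)),len(r))
r=box(278,330,225,270,14,22); print('coaster rim',circ(r),cv2.minAreaRect(r[:,:2].astype(np.float32)))
```

```text
table -1.4649261043959996
flash body (array([622.88482745, 146.22832729]), np.float64(16.411232422784867), 346) 248.63658216469224
tin (array([472.0648473 , 282.91270988]), np.float64(64.72192476372518), 423) 91.44066049182692
disp top ((437.6805725097656, -6.646522521972656), (45.174076080322266, 45.1201286315918), 67.56401062011719) 98.35207872426469
mat [ 651.65381179 -130.33942573    2.23485387] [ 646.39310375 -135.30325339   10.        ]
ring [384.20921566 143.87521066  -4.42892465] [380.91710589 128.21622352  10.        ]
balm [ 404.73987145 -128.85098649   21.90200484] [ 408.00101842 -120.95363451   10.        ]
roll [725.20283597  -6.83743721  54.24854571] [763.98685224  34.13770864  10.        ]
bowl rim (array([ 461.34931825, -254.72813349]), np.float64(59.113318086055145), 1694)
tray rim ((625.4312133789062, 144.30899047851562), (91.08834075927734, 92.06343841552734), 20.033836364746094) 403
coaster rim (array([441.2836657 ,  -2.80470383]), np.float64(40.59258533935056), 403) ((439.74127197265625, -8.238109588623047), (81.98534393310547, 89.62484741210938), 70.90437316894531)
```

View pics/side0c.png

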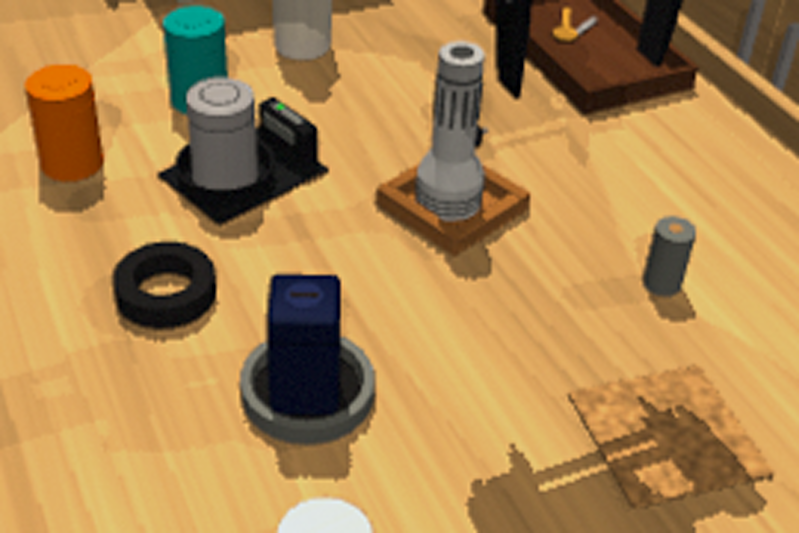

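Run:
```python
from h import *
p=cv2.imread('pics/scene0.png')
cv2.imwrite('pics/scene0c.png',cv2.resize(p[100:310,230:510],None,fx=2.85,fy=2.85,interpolation=cv2.INTER_CUBIC)[:600])
p=cv2.imread('pics/side0.png')
cv2.imwrite('pics/side0d.png',cv2.resize(p[130:205,200:325],None,fx=6.4,fy=6.4,interpolation=cv2.INTER_CUBIC)[:600])
```

```text
(no output)
```

View pics/scene0c.png

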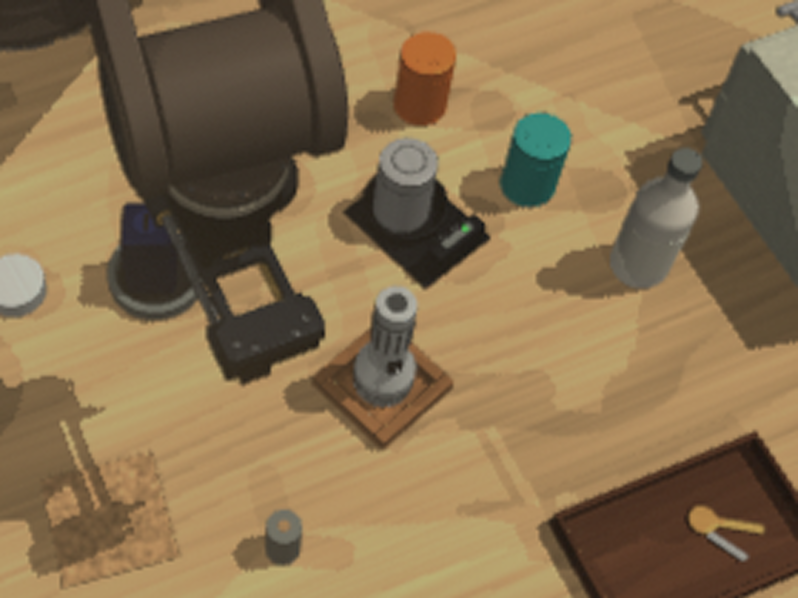

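View pics/side0d.png

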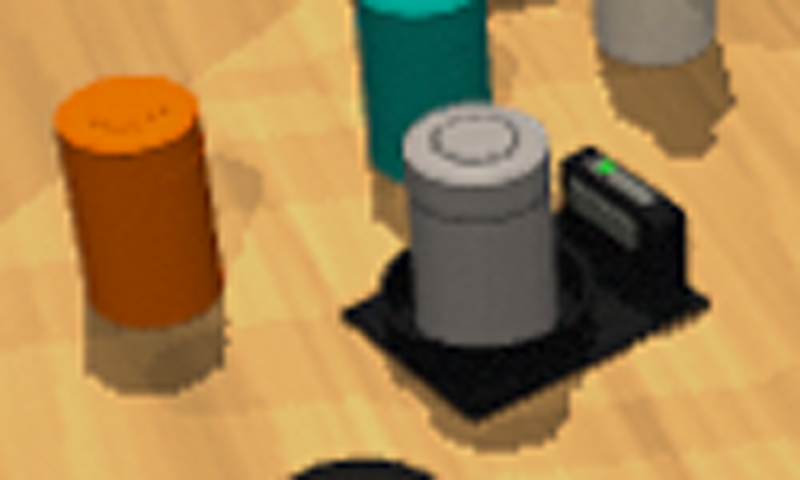

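Run:
```python
from h import *
C={}
for n in ['scene','side']:
    z=np.load(n+'0.npz'); C[n]={k:z[k] for k in ['vertical_fov','cx','cy','pose']}
def S(x,y): return 230+x/2.85,100+y/2.85
def D(x,y): return 200+x/2.96,120+y/2.96
def E(x,y): return 200+x/6.4,130+y/6.4
def pr(n,c,uv,z): print(n,c,np.round(onz(C[c],*uv,z)[:2],1))
pr('tin','scene',S(408,160),90);pr('tin','side',E(477,143),90)
pr('flash','scene',S(398,301),146);pr('flash','side',D(461,55),146)
for q in [(313,380),(382,444),(453,382)]: pr('tray','scene',S(*q),17)
for q in [(377,196),(529,200),(455,245)]: pr('tray','side',D(*q),17)
for q in [(43,480),(153,452),(180,558),(63,586)]: pr('mat','scene',S(*q),4)
for q in [(570,397),(698,366),(773,475),(640,507)]: pr('mat','side',D(*q),4)
for q in [(343,315),(475,418),(710,302)]: pr('chg','side',E(*q),4)
for q in [(346,208),(427,286),(489,237)]: pr('chg','scene',S(*q),4)
pr('orange','side',E(127,113),84);pr('teal','scene',S(540,135),84);pr('bottle','scene',S(685,162),170)
pr('ring','side',D(165,280),18);pr('balm','side',D(325,522),22)
for q in [(241,375),(375,375),(308,340),(308,425)]: pr('coaster','side',D(*q),18)
```

```text
tin scene [464.1 242.8]
tin side [463.7 236.5]
flash scene [622.6 150.4]
flash side [621.2 141.1]
tray scene [604.3  88.1]
tray scene [684.5 118.2]
tray scene [654.3 202.7]
tray side [566.  158.9]
tray side [677.5 109.1]
tray side [596.9  81.4]
mat scene [ 597.  -165.8]
mat scene [609.1 -67.8]
mat scene [709. -81.]
mat scene [ 694.2 -180.4]
mat side [605.4 -77.1]
mat side [704.1 -85.6]
mat side [ 691.4 -183.6]
mat side [ 598.1 -172.7]
chg side [414.5 267.2]
chg side [442.3 188.6]
chg side [549.8 222.5]
chg scene [439.7 197. ]
chg scene [549.4 230.4]
chg scene [523.3 309.6]
orange side [351.7 312.1]
teal scene [482.3 371.1]
bottle scene [605.4 424.3]
ring side [379.8 124.1]
balm side [ 407.3 -121.7]
coaster side [400.7  13.2]
coaster side [484.7 -20.6]
coaster side [454.8  27.2]
coaster side [426.6 -44.7]
```

Run:
```python
from h import *
p=cv2.imread('pics/wrist0.png')
cv2.imwrite('pics/w0a.png',cv2.resize(p[0:120,240:400],None,fx=5,fy=5,interpolation=cv2.INTER_CUBIC)[:600])
cv2.imwrite('pics/w0b.png',cv2.resize(p[130:290,100:300],None,fx=4,fy=4,interpolation=cv2.INTER_CUBIC)[:600])
```

```text
(no output)
```

View pics/w0a.png

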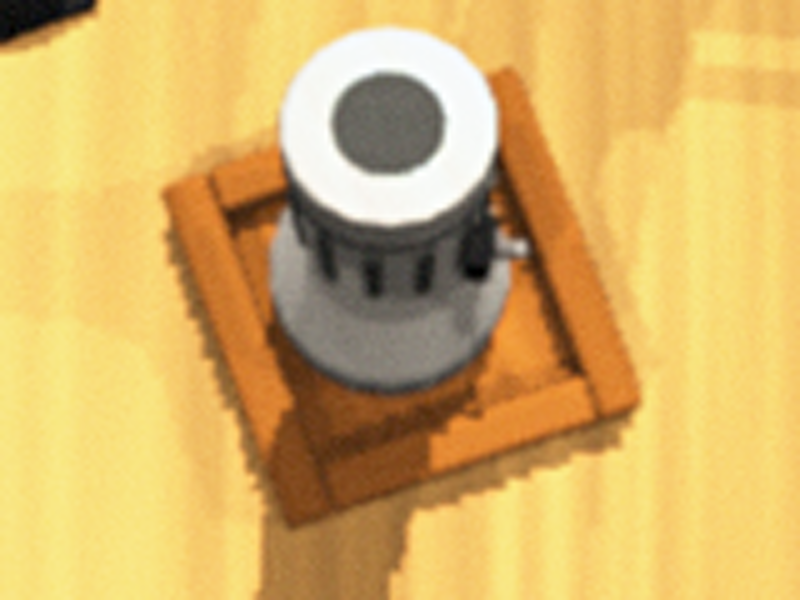

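View pics/w0b.png

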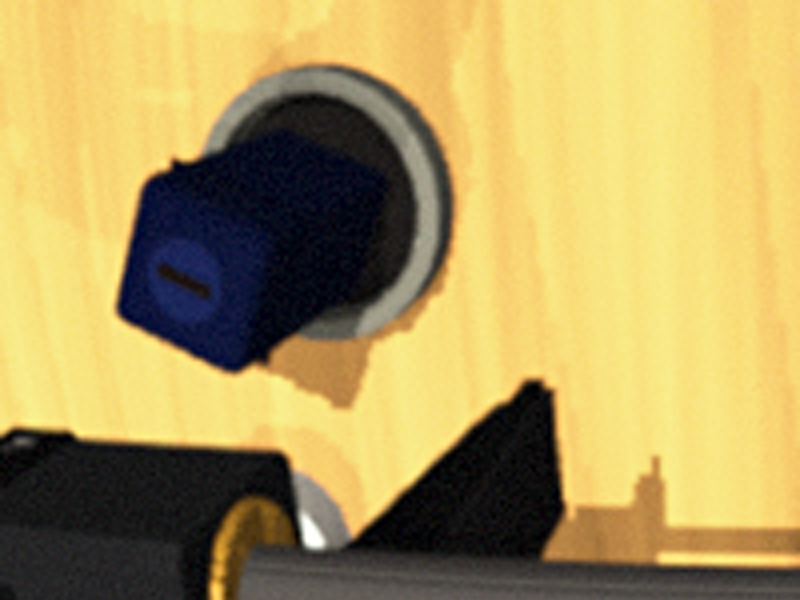

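Run:
```python
from h import *
z=np.load('wrist0.npz'); c={k:z[k] for k in ['vertical_fov','cx','cy','pose']}
W=lambda u,v,z:np.round(onz(c,u,v,z,True)[:2],1)
A=lambda x,y,z:W(240+x/5,y/5,z); B=lambda x,y,z:W(100+x/4,130+y/4,z)
print('flash',A(390,126,146))
q=np.array([A(*k,18) for k in [(165,190),(290,527),(640,400),(510,67)]]);print('tray',q,q.mean(0),[np.degrees(np.arctan2(*(b-a)[::-1])) for a,b in zip(q,np.roll(q,-1,0))])
q=np.array([B(*k,96) for k in [(150,175),(272,235),(238,370),(120,310)]]);print('disp',q,q.mean(0),B(184,281,96),[np.degrees(np.arctan2(*(b-a)[::-1])) for a,b in zip(q,np.roll(q,-1,0))])
q=np.array([B(*k,18) for k in [(320,65),(440,210),(320,338),(440,170),(400,95),(240,95),(425,270)]]);a=np.c_[2*q,np.ones(len(q))];s=np.linalg.lstsq(a,(q**2).sum(1),rcond=None)[0];print('coaster',s[:2],(s[2]+s[0]**2+s[1]**2)**.5)
```

```text
flash [625.2 145.3]
tray [[572.2 169.3]
 [601.8  86.3]
 [683.8 117.7]
 [653.5 200.2]] [627.825 143.375] [np.float64(-70.37241828187345), np.float64(20.953183692096978), np.float64(110.16690687556375), np.float64(-159.1895141540242)]
disp [[432.5  22.1]
 [469.4   5.2]
 [453.1 -32.3]
 [415.8 -15.7]] [442.7    -5.175] [439.5  -7.2] [np.float64(-24.607523037769056), np.float64(-113.49297856924005), np.float64(156.00901275395296), np.float64(66.16420910284582)]
coaster [445.32063038  -2.19776629] 45.059751005478006
```

```bash
python3 -m crank '[[0,0,50,0,0,0],[0,0,100,0,0,0],[0,0,145,0,0,0],[0,0,145,0,0,0],[0,0,145,0,0,0]]' 1
python3 - <<'E'
from h import *
p,d,c=cam('wrist'); cv2.imwrite('pics/w1.png',p); np.savez('w1.npz',p=p,d=d,**{k:np.array(v) for k,v in c.items()}); s=env.state(); print(s['eef_pos'],s['tcp_rot'])
E
```

```text
t: 0.65
eef_pos: [624.5, 145.9, 213.8]
tcp_rot: [-1.571, 0.001, 0.002]
ft_force: [-0.6, -0.7, 0.4]
opening: 1.002
[624.70248268 144.8616788  213.95074429] [-1.57100707e+00  1.29548925e-03  5.92215752e-04]
```

View pics/w1.png

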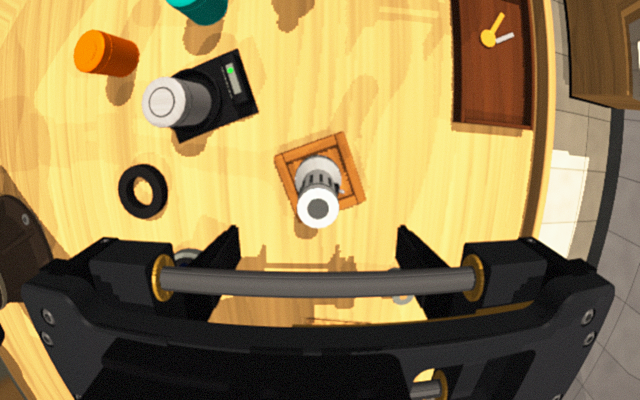

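Run:
```python
from h import *
p=cv2.imread('pics/w1.png')
cv2.imwrite('pics/w1a.png',cv2.resize(p[120:240,240:400],None,fx=5,fy=5,interpolation=cv2.INTER_CUBIC)[:600])
cv2.imwrite('pics/w1b.png',cv2.resize(p[40:160,120:280],None,fx=5,fy=5,interpolation=cv2.INTER_CUBIC)[:600])
z=np.load('w1.npz'); c={k:z[k] for k in ['vertical_fov','cx','cy','pose']}
print(onz(c,318,208.3,146,True))
```

```text
[624.9619621  146.06405647 146.        ]
```

View pics/w1a.png

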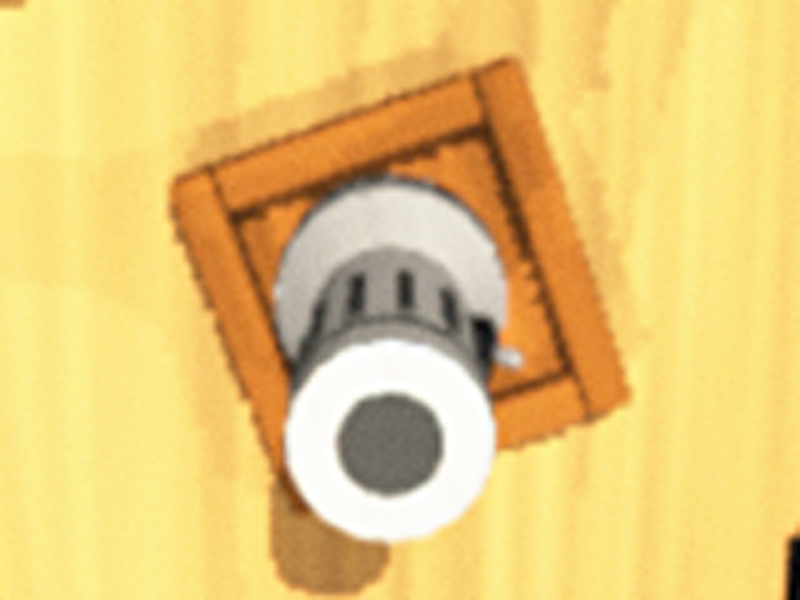

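View pics/w1b.png

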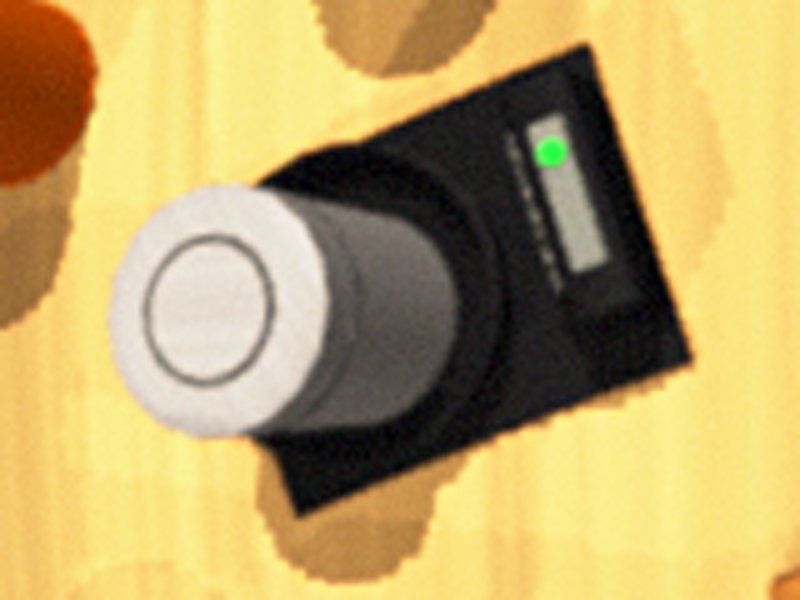

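Wrist crop: the flashlight top is at pixel (318,208), which puts it at (625,146), agreeing with the earlier estimate. I'll descend and grip.

```bash
python3 -m crank '[[0,40,1,0,0,0],[0,80,1,0,0,0],[0,105,1,0,0,0],[0,114,1,0,0,0],[0,114,1,0,0,0]]' 1;python3 -m crank '[[0,0,0,0,0,0],[0,0,0,0,0,0],[0,0,0,0,0,0],[0,0,0,0,0,0],[0,0,0,0,0,0]]' 0
python3 - <<'E'
from h import *
z=np.load('w1.npz'); c={k:z[k] for k in ['vertical_fov','cx','cy','pose']}
B=lambda x,y,z:np.round(onz(c,120+x/5,40+y/5,z,True)[:2],1)
print('tin',B(212,310,90))
print('plate',[B(*q,6) for q in [(298,517),(692,358)]],'console top corner', B(588,45,40),B(588,45,6))
E
python3 -m crank '[[0,0,0,0,0,0],[0,0,0,0,0,0]]'
```

```text
t: 1.2
eef_pos: [624.4, 144.7, 99.2]
tcp_rot: [-1.571, 0.003, -0.001]
ft_force: [0.0, 0.2, 0.1]
opening: 0.998
t: 1.7
eef_pos: [624.6, 144.7, 99.6]
tcp_rot: [-1.571, 0.002, -0.001]
ft_force: [-1.3, -0.4, -0.3]
opening: 0.638
tin [466.  240.6]
plate [array([444.2, 190.4]), array([552., 226.])] console top corner [534.5 298.7] [525.6 306.6]
t: 1.9
eef_pos: [624.6, 144.8, 99.8]
tcp_rot: [-1.571, 0.002, -0.001]
ft_force: [-0.3, -0.2, 0.3]
opening: 0.466
```

```bash
python3 -m crank '[[0,0,0,0,0,0],[0,0,0,0,0,0],[0,0,0,0,0,0],[0,0,0,0,0,0]]'
```

```text
t: 2.3
eef_pos: [624.6, 144.8, 99.8]
tcp_rot: [-1.571, 0.002, -0.001]
ft_force: [-0.2, -0.2, 0.4]
opening: 0.351
```

```bash
python3 -m crank '[[0,-5,0,0,0,0],[0,-20,0,0,0,0],[0,-40,0,0,0,0],[0,-60,0,0,0,0],[0,-60,0,0,0,0]]'
python3 -m crank '[[2,0,-30,0,0,0],[5,0,-60,0,0,0],[8,0,-90,0,0,0],[10,0,-120,0,0,0],[13,0,-150,0,0,0]]'
python3 - <<'E'
from h import *
# mat centre estimates: side/scene
s=np.array([[605.4,-77.1],[704.1,-85.6],[691.4,-183.6],[598.1,-172.7]]).mean(0);t=np.array([[597,-165.8],[609,-67.8],[709,-81],[694.2,-180.4]]).mean(0);print(s,t)
z=np.load('wrist0.npz'); c={k:z[k] for k in ['vertical_fov','cx','cy','pose']}
print(onz(c,302,230,4,True),onz(c,379,235,4,True))
E
```

```text
t: 2.8
eef_pos: [626.0, 145.0, 163.3]
tcp_rot: [-1.571, -0.003, -0.001]
ft_force: [0.9, -0.2, -1.8]
opening: 0.35
t: 3.3
eef_pos: [638.5, -6.1, 162.9]
tcp_rot: [-1.57, -0.002, -0.0]
ft_force: [0.6, 0.7, -1.6]
opening: 0.348
[ 649.75 -129.75] [ 652.3  -123.75]
[604.21475424 -72.9211679    4.        ] [706.88229037 -80.57417378   4.        ]
```

```bash
python3 -m crank '[[3,0,-30,0,0,0],[6,0,-60,0,0,0],[9,0,-90,0,0,0],[13,0,-121,0,0,0],[13,0,-121,0,0,0]]'
python3 -m crank '[[0,20,0,0,0,0],[0,40,0,0,0,0],[0,58,0,0,0,0],[0,61,0,0,0,0],[0,61,0,0,0,0]]'
python3 - <<'E'
from h import *
p,d,c=cam('side'); cv2.imwrite('pics/s2.png',p)
E
```

```text
t: 3.8
eef_pos: [651.4, -130.6, 162.1]
tcp_rot: [-1.571, -0.002, -0.004]
ft_force: [-0.3, -0.4, -1.6]
opening: 0.35
t: 4.3
eef_pos: [651.3, -130.1, 100.8]
tcp_rot: [-1.571, -0.001, -0.003]
ft_force: [1.1, -0.4, -1.3]
opening: 0.346
```

View pics/s2.png

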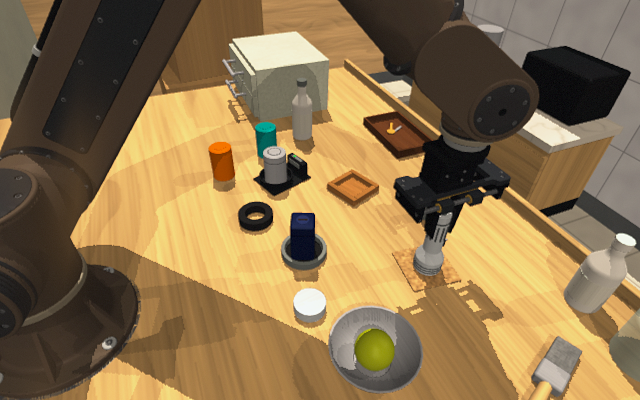

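The flashlight hangs upright over the middle of the mat at (428,265), and the tray is empty. I'll lower it gently to contact.

```bash
python3 -m crank '[[0,2,0,0,0,0],[0,3,0,0,0,0],[0,3,0,0,0,0]]'
python3 -m crank '[[0,1,0,0,0,0],[0,1,0,0,0,0]]'
```

```text
t: 4.65
eef_pos: [651.8, -130.2, 99.0]
tcp_rot: [-1.571, -0.003, -0.003]
ft_force: [-0.1, 0.5, -1.9]
opening: 0.35
t: 4.85
eef_pos: [651.8, -130.2, 98.1]
tcp_rot: [-1.571, -0.003, -0.003]
ft_force: [0.2, 0.3, -1.6]
opening: 0.35
```

```bash
python3 -m crank '[[0,1,0,0,0,0],[0,1,0,0,0,0]]'
python3 -m crank '[[0,1,0,0,0,0],[0,1,0,0,0,0]]'
```

```text
t: 5.05
eef_pos: [652.0, -130.3, 97.8]
tcp_rot: [-1.571, -0.003, -0.003]
ft_force: [-1.2, 1.5, 4.6]
opening: 0.35
t: 5.25
eef_pos: [652.1, -130.3, 97.7]
tcp_rot: [-1.572, -0.004, -0.003]
ft_force: [-1.9, 0.6, 8.0]
opening: 0.348
```

```bash
python3 -m crank '[[0,0,0,0,0,0],[0,0,0,0,0,0],[0,0,0,0,0,0],[0,0,0,0,0,0],[0,0,0,0,0,0]]' 1
python3 -m crank '[[0,0,0,0,0,0],[0,0,0,0,0,0],[0,0,0,0,0,0]]' 1
python3 -m crank '[[0,-30,0,0,0,0],[0,-65,0,0,0,0],[0,-100,0,0,0,0],[0,-115,0,0,0,0],[0,-115,0,0,0,0]]' 1
python3 - <<'E'
from h import *
p,d,c=cam('wrist'); cv2.imwrite('pics/w3.png',p); np.savez('w3.npz',p=p,d=d,**{k:np.array(v) for k,v in c.items()})
E
```

```text
t: 5.75
eef_pos: [652.0, -130.3, 97.6]
tcp_rot: [-1.572, -0.004, -0.003]
ft_force: [0.2, -0.6, 0.4]
opening: 0.717
t: 6.05
eef_pos: [652.0, -130.3, 97.6]
tcp_rot: [-1.572, -0.004, -0.003]
ft_force: [-0.4, 0.1, -0.1]
opening: 0.963
t: 6.55
eef_pos: [652.4, -130.4, 215.1]
tcp_rot: [-1.573, -0.008, -0.003]
ft_force: [0.0, -0.3, 0.3]
opening: 1.002
```

View pics/w3.png

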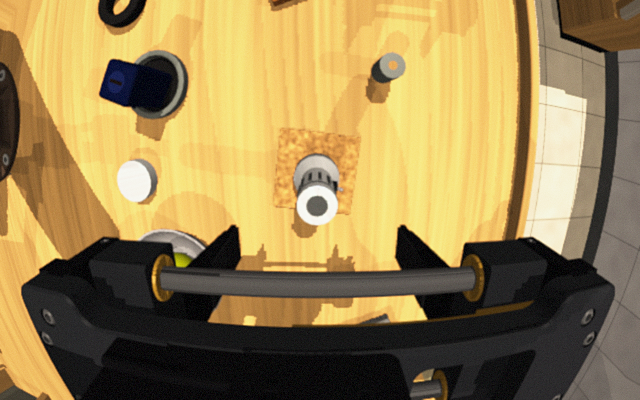

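```bash
python3 -m crank '[[-42,0,25,0,4.7,0],[-84,0,50,0,9.4,0],[-126,0,74,0,14.1,0],[-168,0,99,0,18.8,0],[-211,0,124,0,23.5,0]]' 1
python3 -m crank '[[0,0,0,0,0,0],[0,0,0,0,0,0]]' 1
python3 - <<'E'
from h import *
p,d,c=cam('wrist'); cv2.imwrite('pics/w4.png',p); np.savez('w4.npz',p=p,d=d,**{k:np.array(v) for k,v in c.items()}); s=env.state(); print(s['eef_pos'],np.degrees(s['tcp_rot']))
cv2.imwrite('pics/w4a.png',cv2.resize(p[120:260,230:400],None,fx=4.25,fy=4.25,interpolation=cv2.INTER_CUBIC))
E
```

```text
t: 7.1
eef_pos: [438.7, -4.7, 210.4]
tcp_rot: [-1.57, -0.003, -0.417]
ft_force: [0.6, 0.1, 0.0]
opening: 0.997
t: 7.3
eef_pos: [437.9, -4.2, 209.8]
tcp_rot: [-1.571, -0.002, -0.416]
ft_force: [0.9, -0.1, -0.4]
opening: 0.999
[438.92776984  -4.73593664 209.94229569] [-89.98350205  -0.14345703 -23.84117909]
```

View pics/w4.png

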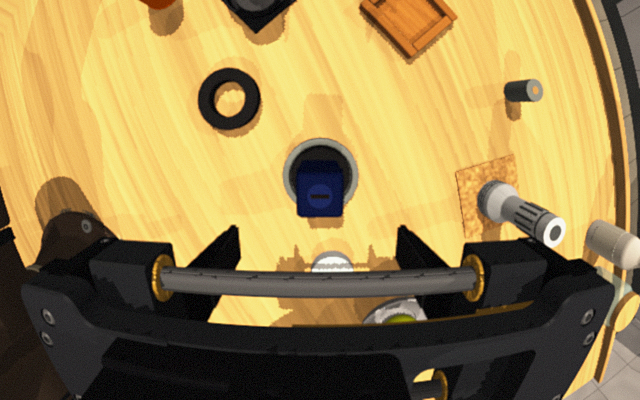

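View pics/w4a.png

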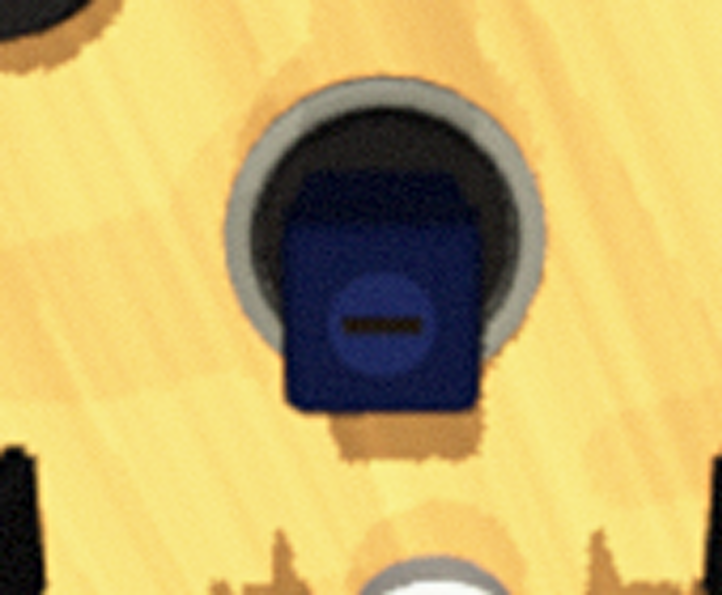

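Run:
```python
from h import *
z=np.load('w4.npz'); c={k:z[k] for k in ['vertical_fov','cx','cy','pose']}
W=lambda x,y,z:onz(c,230+x/4.25,120+y/4.25,z,True)[:2]
d=W(382,325,96); print('disp',d,'coaster',W(385,232,18),(W(225,232,18)+W(545,232,18))/2,np.linalg.norm(W(225,232,18)-W(545,232,18)))
e=d-np.array([438.5,-4.6]); a=np.radians(-23.85); print('tool x,z:',e@[np.cos(a),np.sin(a)],e@[-np.sin(a),np.cos(a)])
```

```text
disp [439.7521893   -7.17361203] coaster [443.70213895  -1.95153864] [443.81603617  -1.84332728] 89.93945362145712
tool x,z: 2.1858848385062837 -1.847529264153985
```

```bash
python3 -m crank '[[2,45,-2,0,0,0],[2,90,-2,0,0,0],[2,130,-2,0,0,0],[2,150,-2,0,0,0],[2,154,-2,0,0,0]]' 1
python3 -m crank '[[0,0,0,0,0,0],[0,0,0,0,0,0],[0,0,0,0,0,0],[0,0,0,0,0,0],[0,0,0,0,0,0]]' 0
python3 -m crank '[[0,0,0,0,0,0],[0,0,0,0,0,0],[0,0,0,0,0,0],[0,0,0,0,0,0]]' 0
```

```text
t: 7.85
eef_pos: [440.0, -7.9, 53.1]
tcp_rot: [-1.572, 0.002, -0.416]
ft_force: [0.2, 0.2, 0.7]
opening: 1.0
t: 8.35
eef_pos: [440.3, -8.0, 53.8]
tcp_rot: [-1.571, 0.001, -0.416]
ft_force: [-0.0, 0.5, -0.9]
opening: 0.641
t: 8.75
eef_pos: [440.3, -7.9, 54.0]
tcp_rot: [-1.571, 0.001, -0.416]
ft_force: [-1.6, 0.6, 7.0]
opening: 0.481
```

```bash
python3 -m crank '[[0,-5,0,0,0,0],[0,-20,0,0,0,0],[0,-45,0,0,0,0],[0,-70,0,0,0,0],[0,-70,0,0,0,0]]'
python3 -m crank '[[14,0,27,0,-5.5,0],[28,0,54,0,-11,0],[42,0,81,0,-16.5,0],[56,0,108,0,-22,0],[56,0,108,0,-22,0]]'
```

```text
t: 9.25
eef_pos: [441.4, -8.0, 126.4]
tcp_rot: [-1.57, -0.004, -0.416]
ft_force: [-0.2, 0.8, -1.9]
opening: 0.484
t: 9.75
eef_pos: [538.3, 69.8, 125.5]
tcp_rot: [-1.571, -0.004, -0.028]
ft_force: [0.2, -0.3, -2.2]
opening: 0.483
```

```bash
python3 -m crank '[[28,0,24,0,-7,0],[56,0,48,0,-14,0],[80,0,68,0,-20,0],[88,0,76,0,-22,0],[88,0,76,0,-22,0]]'
python3 - <<'E'
from h import *
p,d,c=cam('wrist'); cv2.imwrite('pics/w5.png',p); np.savez('w5.npz',p=p,d=d,**{k:np.array(v) for k,v in c.items()}); s=env.state(); print(s['eef_pos'],np.degrees(s['tcp_rot']))
E
```

```text
t: 10.25
eef_pos: [628.0, 143.6, 124.4]
tcp_rot: [-1.573, -0.002, 0.356]
ft_force: [-0.9, -0.4, -1.6]
opening: 0.482
[627.28509378 142.9409747  124.63278407] [-90.10708721  -0.09553709  20.31730087]
```

View pics/w5.png

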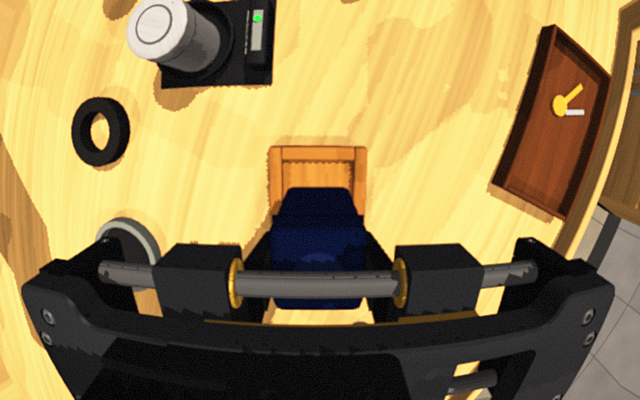

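```bash
python3 -m crank '[[0,20,0,0,0,0],[0,45,0,0,0,0],[0,60,0,0,0,0],[0,66,0,0,0,0],[0,66,0,0,0,0]]'
python3 -m crank '[[0,2,0,0,0,0],[0,2,0,0,0,0]]'
python3 -m crank '[[0,2,0,0,0,0],[0,2,0,0,0,0]]'
```

```text
t: 10.8
eef_pos: [626.9, 142.4, 58.2]
tcp_rot: [-1.572, -0.0, 0.354]
ft_force: [0.1, 0.0, -1.6]
opening: 0.485
t: 11.0
eef_pos: [627.2, 142.3, 56.9]
tcp_rot: [-1.573, -0.001, 0.353]
ft_force: [0.4, -0.3, -1.0]
opening: 0.485
t: 11.2
eef_pos: [627.3, 142.3, 55.1]
tcp_rot: [-1.573, -0.002, 0.353]
ft_force: [-0.1, -0.1, -0.7]
opening: 0.483
```

```bash
python3 -m crank '[[0,1,0,0,0,0],[0,1,0,0,0,0]]'
python3 -m crank '[[0,1,0,0,0,0],[0,1,0,0,0,0]]'
```

```text
t: 11.4
eef_pos: [627.3, 142.3, 54.2]
tcp_rot: [-1.573, -0.002, 0.353]
ft_force: [0.4, 0.1, -1.5]
opening: 0.48
t: 11.6
eef_pos: [627.3, 142.3, 54.1]
tcp_rot: [-1.573, -0.002, 0.353]
ft_force: [-2.1, -0.7, 6.5]
opening: 0.484
```

```bash
python3 -m crank '[[0,0,0,0,0,0],[0,0,0,0,0,0],[0,0,0,0,0,0],[0,0,0,0,0,0],[0,0,0,0,0,0]]' 1
python3 -m crank '[[0,0,0,0,0,0],[0,0,0,0,0,0],[0,-45,0,0,0,0],[0,-90,0,0,0,0],[0,-130,0,0,0,0]]' 1
python3 -m crank '[[0,-30,0,0,0,0],[0,-30,0,0,0,0]]' 1
python3 - <<'E'
from h import *
p,d,c=cam('wrist'); cv2.imwrite('pics/w6.png',p); np.savez('w6.npz',p=p,d=d,**{k:np.array(v) for k,v in c.items()}); s=env.state(); print(s['eef_pos'],np.degrees(s['tcp_rot']))
cv2.imwrite('pics/w6a.png',cv2.resize(p[120:260,230:400],None,fx=4.25,fy=4.25,interpolation=cv2.INTER_CUBIC))
E
```

```text
t: 12.1
eef_pos: [627.3, 142.3, 53.9]
tcp_rot: [-1.573, -0.002, 0.353]
ft_force: [-0.4, -0.1, 0.5]
opening: 0.848
t: 12.6
eef_pos: [626.9, 142.5, 185.9]
tcp_rot: [-1.573, -0.002, 0.353]
ft_force: [1.1, -1.0, 0.1]
opening: 0.998
t: 12.8
eef_pos: [628.3, 142.8, 220.8]
tcp_rot: [-1.575, -0.01, 0.353]
ft_force: [-0.6, -0.4, -0.0]
opening: 1.0
[627.42109267 142.62681769 218.03586887] [-90.17663832  -0.36414069  20.24240864]
```

View pics/w6.png

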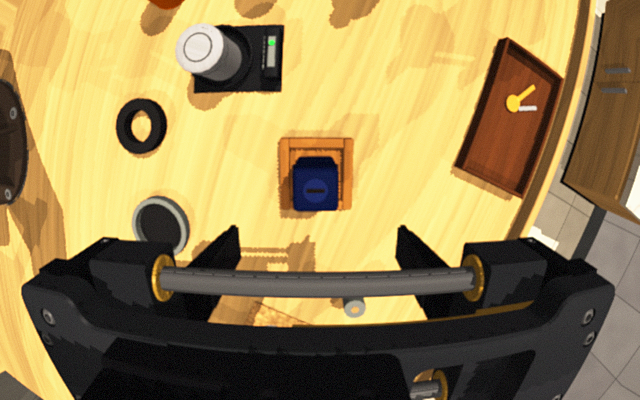

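View pics/w6a.png

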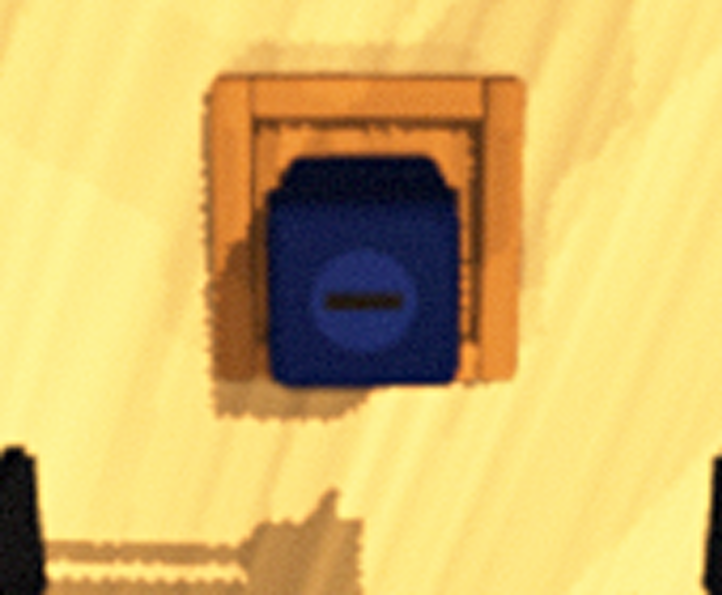

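```bash
python3 -m crank '[[-24,0,30,0,6,0],[-48,0,60,0,12,0],[-72,0,90,0,18,0],[-96,0,120,0,24,0],[-118,0,148,0,30,0]]' 1
python3 -m crank '[[0,0,0,0,0,0],[0,0,0,0,0,0]]' 1
python3 - <<'E'
from h import *
p,d,c=cam('wrist'); cv2.imwrite('pics/w7.png',p); np.savez('w7.npz',p=p,d=d,**{k:np.array(v) for k,v in c.items()}); s=env.state(); print(s['eef_pos'],np.degrees(s['tcp_rot']))
cv2.imwrite('pics/w7a.png',cv2.resize(p[120:260,230:400],None,fx=4.25,fy=4.25,interpolation=cv2.INTER_CUBIC))
E
```

```text
t: 13.35
eef_pos: [463.4, 241.1, 215.4]
tcp_rot: [-1.571, -0.005, -0.175]
ft_force: [0.3, 0.5, 1.2]
opening: 1.003
t: 13.55
eef_pos: [462.8, 241.2, 214.5]
tcp_rot: [-1.572, -0.004, -0.172]
ft_force: [-0.1, -0.4, 1.0]
opening: 1.001
[463.64701359 240.9078347  214.66019809] [-90.07086501  -0.23938539  -9.90428091]
```

View pics/w7.png

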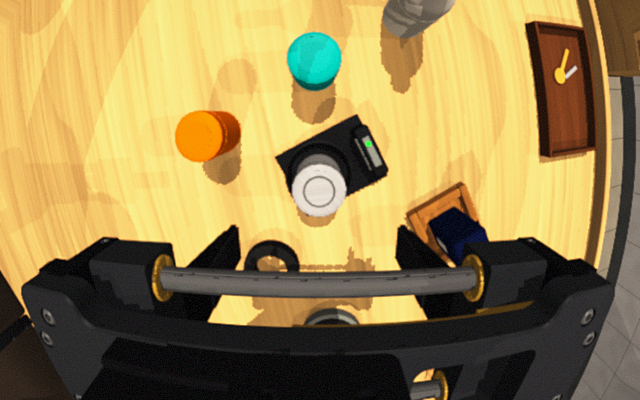

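View pics/w7a.png

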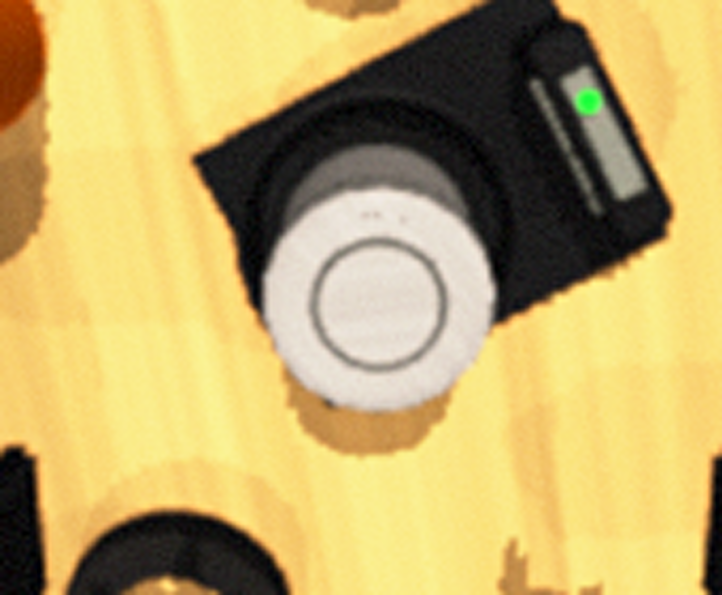

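Run:
```python
from h import *
z=np.load('w7.npz'); c={k:z[k] for k in ['vertical_fov','cx','cy','pose']}
W=lambda x,y,z:onz(c,230+x/4.25,120+y/4.25,z,True)[:2]
d=W(380,300,90); print('tin',d,np.linalg.norm(W(264,300,90)-W(497,300,90)))
e=d-np.array([463.4,241]); a=np.radians(-9.9); print('tool x,z:',e@[np.cos(a),np.sin(a)],e@[-np.sin(a),np.cos(a)])
```

```text
tin [465.50760057 241.70015643] 53.8322555291768
tool x,z: 1.9558397157416256 1.052088499775597
```

```bash
python3 -m crank '[[2,45,1,0,0,0],[2,90,1,0,0,0],[2,130,1,0,0,0],[2,158,1,0,0,0],[2,164,1,0,0,0]]' 1
python3 -m crank '[[0,0,0,0,0,0],[0,0,0,0,0,0],[0,0,0,0,0,0],[0,0,0,0,0,0],[0,0,0,0,0,0]]' 0
python3 -m crank '[[0,0,0,0,0,0],[0,0,0,0,0,0],[0,0,0,0,0,0]]' 0
```

```text
t: 14.1
eef_pos: [466.0, 240.0, 47.3]
tcp_rot: [-1.575, 0.0, -0.173]
ft_force: [0.1, -0.1, 0.2]
opening: 0.998
t: 14.6
eef_pos: [466.3, 240.1, 48.1]
tcp_rot: [-1.574, -0.001, -0.173]
ft_force: [-0.4, 1.1, -0.0]
opening: 0.634
t: 14.9
eef_pos: [466.3, 240.1, 48.4]
tcp_rot: [-1.574, -0.001, -0.173]
ft_force: [-1.4, 0.5, 4.0]
opening: 0.558
```

```bash
python3 -m crank '[[0,-5,0,0,0,0],[0,-20,0,0,0,0],[0,-45,0,0,0,0],[0,-70,0,0,0,0],[0,-70,0,0,0,0]]'
python3 - <<'E'
from h import *
p,d,c=cam('wrist'); cv2.imwrite('pics/w8.png',p); np.savez('w8.npz',p=p,d=d,**{k:np.array(v) for k,v in c.items()})
E
python3 -m crank '[[3,0,-35,0,0,0],[6,0,-70,0,0,0],[9,0,-105,0,0,0],[12,0,-140,0,0,0],[14,0,-175,0,0,0]]'
```

```text
t: 15.4
eef_pos: [467.4, 240.9, 121.1]
tcp_rot: [-1.572, -0.005, -0.173]
ft_force: [-0.0, -0.4, -3.2]
opening: 0.561
t: 15.95
eef_pos: [449.6, 64.5, 118.7]
tcp_rot: [-1.573, -0.002, -0.173]
ft_force: [1.7, 0.9, -0.9]
opening: 0.563
```

View pics/w8.png

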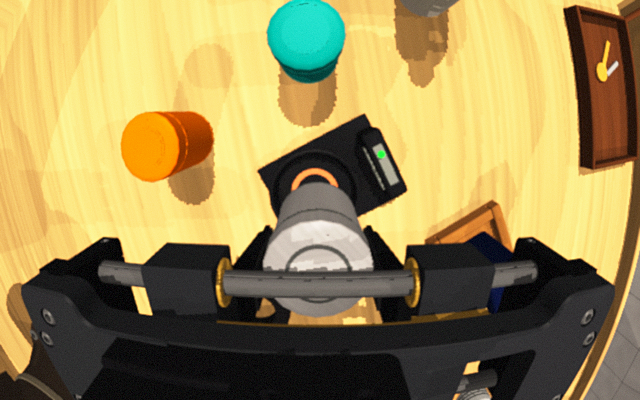

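```bash
python3 -m crank '[[2,0,-25,0,0,0],[4,0,-50,0,0,0],[6,0,-68,0,0,0],[6,0,-68,0,0,0],[6,0,-68,0,0,0]]'
python3 - <<'E'
from h import *
for n in ['wrist','side']:
    p,d,c=cam(n); cv2.imwrite(f'pics/{n}9.png',p)
s=env.state(); print(s['eef_pos'],np.degrees(s['tcp_rot']))
E
```

```text
t: 16.45
eef_pos: [443.5, -3.5, 118.1]
tcp_rot: [-1.573, -0.0, -0.174]
ft_force: [0.0, 0.7, -1.4]
opening: 0.559
[443.63807837  -2.88157931 118.37629347] [-9.01162164e+01 -5.13879046e-02 -9.86619951e+00]
```

View pics/wrist9.png

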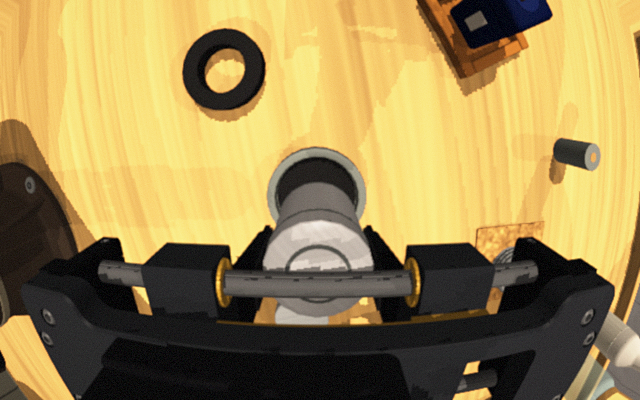

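View pics/side9.png

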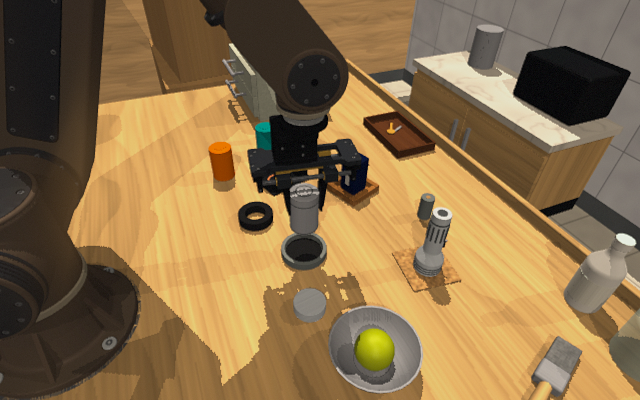

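The tin hangs upright over the coaster, with the coaster at wrist pixel (317,192) and the tin at (318,250). I'll lower it.

```bash
python3 -m crank '[[0,20,0,0,0,0],[0,45,0,0,0,0],[0,60,0,0,0,0],[0,66,0,0,0,0],[0,66,0,0,0,0]]'
python3 -m crank '[[0,2,0,0,0,0],[0,2,0,0,0,0]]'
python3 -m crank '[[0,1,0,0,0,0],[0,1,0,0,0,0]]'
```

```text
t: 17.05
eef_pos: [443.4, -2.4, 51.8]
tcp_rot: [-1.573, 0.001, -0.171]
ft_force: [-0.8, -0.1, -2.5]
opening: 0.56
t: 17.25
eef_pos: [443.7, -2.3, 50.3]
tcp_rot: [-1.573, -0.0, -0.171]
ft_force: [-0.1, 1.0, -1.7]
opening: 0.562
t: 17.45
eef_pos: [443.9, -2.3, 49.6]
tcp_rot: [-1.573, -0.001, -0.171]
ft_force: [0.3, -0.5, -2.5]
opening: 0.559
```

```bash
python3 -m crank '[[0,1,0,0,0,0],[0,1,0,0,0,0]]'
python3 -m crank '[[0,1,0,0,0,0],[0,1,0,0,0,0]]'
```

```text
t: 17.65
eef_pos: [443.9, -2.3, 48.7]
tcp_rot: [-1.573, -0.001, -0.171]
ft_force: [0.2, -0.1, -1.6]
opening: 0.562
t: 17.85
eef_pos: [443.9, -2.3, 48.3]
tcp_rot: [-1.573, -0.002, -0.171]
ft_force: [-3.6, 0.5, 11.1]
opening: 0.563
```

```bash
python3 -m crank '[[0,0,0,0,0,0],[0,0,0,0,0,0],[0,0,0,0,0,0],[0,0,0,0,0,0],[0,0,0,0,0,0]]' 1
python3 -m crank '[[0,0,0,0,0,0],[0,0,0,0,0,0],[0,-40,0,0,0,0],[0,-80,0,0,0,0],[0,-120,0,0,0,0]]' 1
python3 -m crank '[[0,-40,0,0,0,0],[0,-50,0,0,0,0],[0,-50,0,0,0,0]]' 1
python3 - <<'E'
from h import *
p,d,c=cam('wrist'); cv2.imwrite('pics/w10.png',p); np.savez('w10.npz',p=p,d=d,**{k:np.array(v) for k,v in c.items()}); s=env.state(); print(s['eef_pos'],np.degrees(s['tcp_rot']))
cv2.imwrite('pics/w10a.png',cv2.resize(p[120:260,230:400],None,fx=4.25,fy=4.25,interpolation=cv2.INTER_CUBIC))
cv2.imwrite('pics/w10b.png',cv2.resize(p[0:140,210:380],None,fx=4.25,fy=4.25,interpolation=cv2.INTER_CUBIC))
E
```

```text
t: 18.35
eef_pos: [443.9, -2.3, 48.2]
tcp_rot: [-1.573, -0.002, -0.171]
ft_force: [-0.6, 0.4, -0.1]
opening: 0.924
t: 18.85
eef_pos: [443.3, -1.9, 169.5]
tcp_rot: [-1.573, -0.001, -0.171]
ft_force: [1.2, 0.9, -0.4]
opening: 1.003
t: 19.15
eef_pos: [443.7, -1.9, 220.7]
tcp_rot: [-1.573, -0.004, -0.171]
ft_force: [-0.0, 0.7, -0.8]
opening: 1.0
[443.12283942  -1.8365359  219.28356037] [-9.01145052e+01 -6.88800961e-02 -9.80266972e+00]
```

View pics/w10.png

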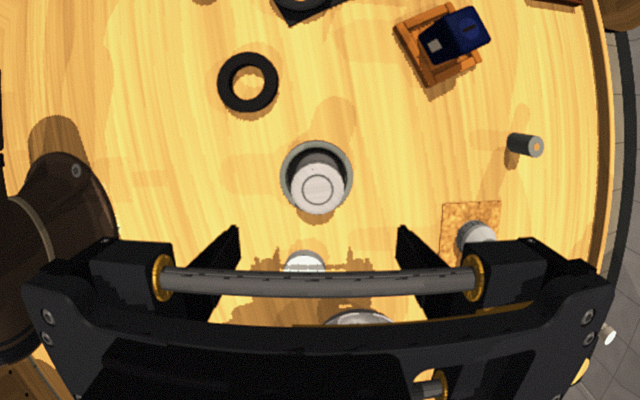

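View pics/w10a.png

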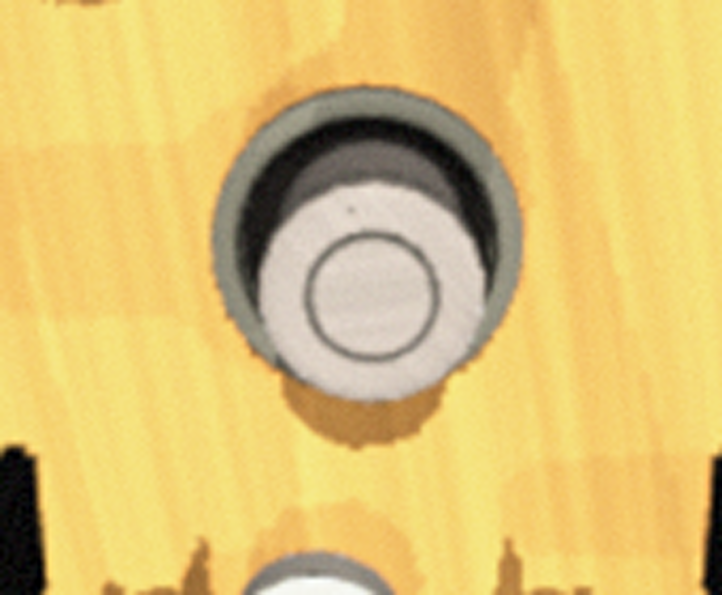

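```bash
python3 -m crank '[[-1,0,45,0,0,0],[-2,0,90,0,0,0],[-3,0,135,0,0,0],[-4,0,180,0,0,0],[-5,0,202,0,0,0]]' 1
python3 -m crank '[[0,0,0,0,0,0],[0,0,0,0,0,0]]' 1
python3 - <<'E'
from h import *
z=np.load('w10.npz'); c={k:z[k] for k in ['vertical_fov','cx','cy','pose']}
W=lambda x,y,z:onz(c,230+x/4.25,120+y/4.25,z,True)[:2]
k=np.array([W(*q,18) for q in [(212,240),(522,240),(367,85),(250,145),(482,135)]]);a=np.c_[2*k,np.ones(len(k))];s=np.linalg.lstsq(a,(k**2).sum(1),rcond=None)[0]
print('tin',W(372,293,90),'coaster',s[:2],(s[2]+s[0]**2+s[1]**2)**.5)
p,d,c=cam('wrist'); cv2.imwrite('pics/w11.png',p); np.savez('w11.npz',p=p,d=d,**{k:np.array(v) for k,v in c.items()}); s=env.state(); print(s['eef_pos'],np.degrees(s['tcp_rot']))
cv2.imwrite('pics/w11a.png',cv2.resize(p[80:220,230:400],None,fx=4.25,fy=4.25,interpolation=cv2.INTER_CUBIC))
E
```

```text
t: 19.7
eef_pos: [472.1, 200.8, 216.5]
tcp_rot: [-1.574, 0.002, -0.169]
ft_force: [0.6, -1.3, 0.6]
opening: 0.999
t: 19.9
eef_pos: [471.3, 200.7, 214.4]
tcp_rot: [-1.576, 0.005, -0.168]
ft_force: [-1.0, -1.0, -0.1]
opening: 1.0
tin [444.64153699  -1.00633555] coaster [443.44856457  -2.77643754] 44.77409102373591
[471.47668162 200.08480493 214.98852842] [-90.2584971    0.25049204  -9.68965476]
```

View pics/w11.png

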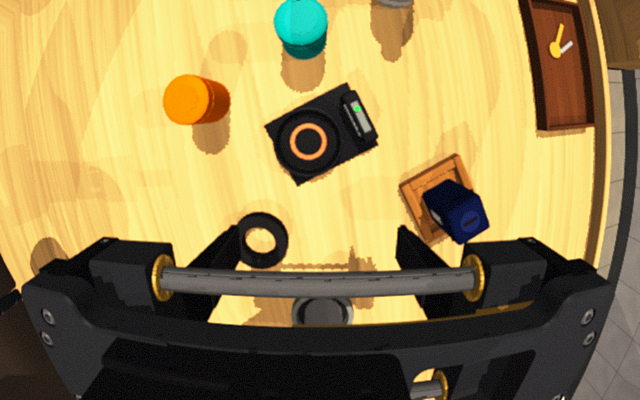

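View pics/w11a.png

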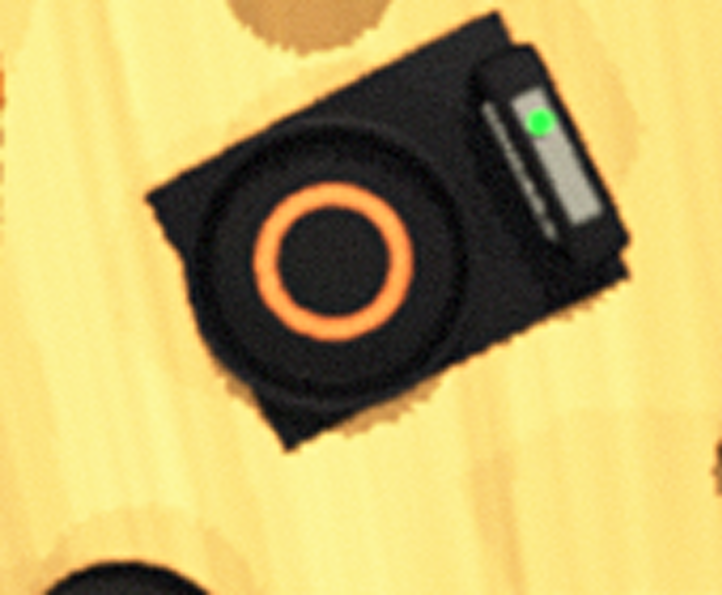

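Run:
```python
from h import *
z=np.load('w11.npz'); c={k:z[k] for k in ['vertical_fov','cx','cy','pose']}
W=lambda x,y,z:onz(c,230+x/4.25,80+y/4.25,z,True)[:2]
print('charger',W(333.5,261.5,6.5),'rim centre check',(W(191,262,22)+W(470,262,22))/2)
z=np.load('w3.npz'); c={k:z[k] for k in ['vertical_fov','cx','cy','pose']}
print('flash',onz(c,317,205.3,144,True))
e=np.array([652.1,-130.3])-[471.4,200.3];a=np.radians(-9.7);print(e@[np.cos(a),np.sin(a)],e@[-np.sin(a),np.cos(a)])
```

```text
charger [466.43596364 243.5077577 ] rim centre check [466.25064552 244.99314603]
flash [ 652.65313632 -128.82162739  144.        ]
233.81920574854573 -295.427535993379
```

```bash
python3 -m crank '[[29,0,-36,0,-2,0],[58,0,-73,0,-4,0],[87,0,-110,0,-6,0],[116,0,-147,0,-8,0],[145,0,-183,0,-9.7,0]]' 1
python3 -m crank '[[0,0,0,0,0,0],[0,0,0,0,0,0]]' 1
```

```text
t: 20.45
eef_pos: [583.6, -8.2, 214.9]
tcp_rot: [-1.575, 0.006, -0.0]
ft_force: [0.4, 0.3, 0.1]
opening: 1.0
t: 20.65
eef_pos: [583.0, -10.5, 214.1]
tcp_rot: [-1.574, 0.007, -0.004]
ft_force: [-0.5, -0.5, 0.4]
opening: 0.999
```

```bash
python3 -m crank '[[23,0,-40,0,0,-0.4],[46,0,-80,0,0,-0.4],[69,0,-119,0.2,0,-0.4],[69,0,-119,0.2,0,-0.4],[69,0,-119,0.2,0,-0.4]]' 1
python3 - <<'E'
from h import *
p,d,c=cam('wrist'); cv2.imwrite('pics/w12.png',p); s=env.state(); print(s['eef_pos'],s['tcp_rot'])
print(onz(c,317,205,144,True))
E
```

```text
t: 21.15
eef_pos: [650.7, -129.7, 213.4]
tcp_rot: [-1.57, 0.002, -0.005]
ft_force: [-0.7, -0.1, 0.4]
opening: 0.999
[ 650.58796354 -128.89932457  213.70650974] [-1.57032397e+00  1.31953328e-03 -4.36868902e-03]
[ 650.35108734 -127.19247467  144.        ]
```

View pics/w12.png

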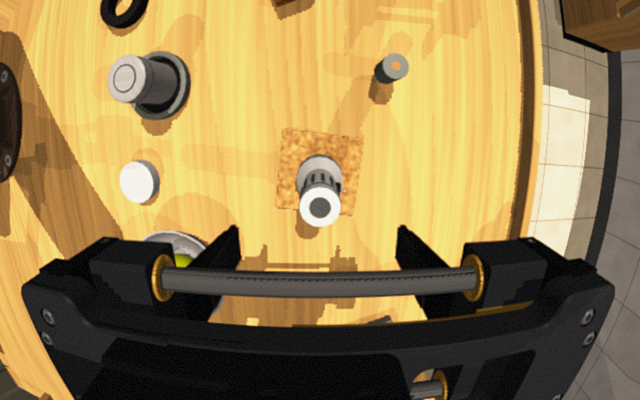

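```bash
python3 -m crank '[[1,40,0,0,0,0],[1.5,80,0,0,0,0],[1.5,105,0,0,0,0],[1.5,115,0,0,0,0],[1.5,115,0,0,0,0]]' 1
python3 -m crank '[[0,0,0,0,0,0],[0,0,0,0,0,0],[0,0,0,0,0,0],[0,0,0,0,0,0],[0,0,0,0,0,0]]' 0
python3 -m crank '[[0,0,0,0,0,0],[0,0,0,0,0,0],[0,0,0,0,0,0],[0,0,0,0,0,0],[0,0,0,0,0,0]]' 0
python3 -m crank '[[0,0,0,0,0,0],[0,0,0,0,0,0]]' 0
```

```text
t: 21.7
eef_pos: [651.3, -127.6, 98.2]
tcp_rot: [-1.57, 0.003, -0.003]
ft_force: [0.2, -0.7, 0.9]
opening: 1.002
t: 22.2
eef_pos: [651.4, -127.6, 98.6]
tcp_rot: [-1.57, 0.002, -0.003]
ft_force: [-0.1, 0.1, -0.2]
opening: 0.639
t: 22.7
eef_pos: [651.4, -127.7, 98.5]
tcp_rot: [-1.57, 0.003, -0.003]
ft_force: [0.7, 0.6, -1.7]
opening: 0.352
t: 22.9
eef_pos: [651.4, -127.7, 98.5]
tcp_rot: [-1.57, 0.003, -0.003]
ft_force: [-0.8, -1.4, -0.1]
opening: 0.349
```

```bash
python3 -m crank '[[0,-5,0,0,0,0],[0,-20,0,0,0,0],[0,-50,0,0,0,0],[0,-80,0,0,0,0],[0,-80,0,0,0,0]]'
python3 -m crank '[[-18,0,37,0,0,0],[-36,0,74,0,0,0],[-54,0,111,0,0,0],[-72,0,148,0,0,0],[-92,0,186,0,0,0]]'
python3 -m crank '[[-18,0,37,0,0,0],[-36,0,74,0,0,0],[-54,0,111,0,0,0],[-70,0,140,0,0,0],[-80,0,160,0,0,0]]'
```

```text
t: 23.4
eef_pos: [653.2, -128.2, 183.9]
tcp_rot: [-1.572, -0.005, -0.003]
ft_force: [0.1, 0.2, -1.2]
opening: 0.354
t: 23.9
eef_pos: [560.9, 59.3, 183.4]
tcp_rot: [-1.572, -0.005, -0.004]
ft_force: [0.2, 0.9, -1.9]
opening: 0.351
t: 24.4
eef_pos: [479.9, 221.3, 183.1]
tcp_rot: [-1.572, -0.004, -0.002]
ft_force: [0.2, -1.7, -2.9]
opening: 0.354
```

```bash
python3 -m crank '[[-8,0,14,0,0,0],[-13,0,23,0,0,0],[-13,20,23,0,0,0],[-13,45,23,0,0,0],[-13,50,23,0,0,0]]'
python3 - <<'E'
from h import *
for n in ['wrist','side']:
    p,d,c=cam(n); cv2.imwrite(f'pics/{n}13.png',p if n=='wrist' else cv2.resize(p[100:210,200:360],None,fx=5,fy=5,interpolation=cv2.INTER_CUBIC))
s=env.state(); print(s['eef_pos'],s['tcp_rot'])
E
```

```text
t: 24.9
eef_pos: [466.3, 243.7, 131.1]
tcp_rot: [-1.573, -0.001, -0.002]
ft_force: [-0.7, 0.5, -1.1]
opening: 0.349
[467.16115164 243.97053215 132.65251181] [-1.57249309 -0.00291196 -0.00264776]
```

View pics/wrist13.png

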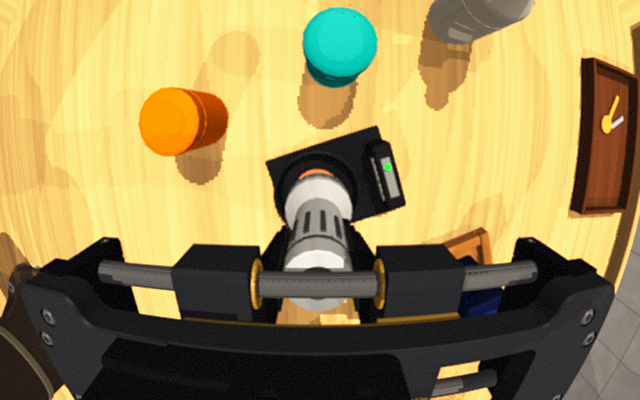

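View pics/side13.png

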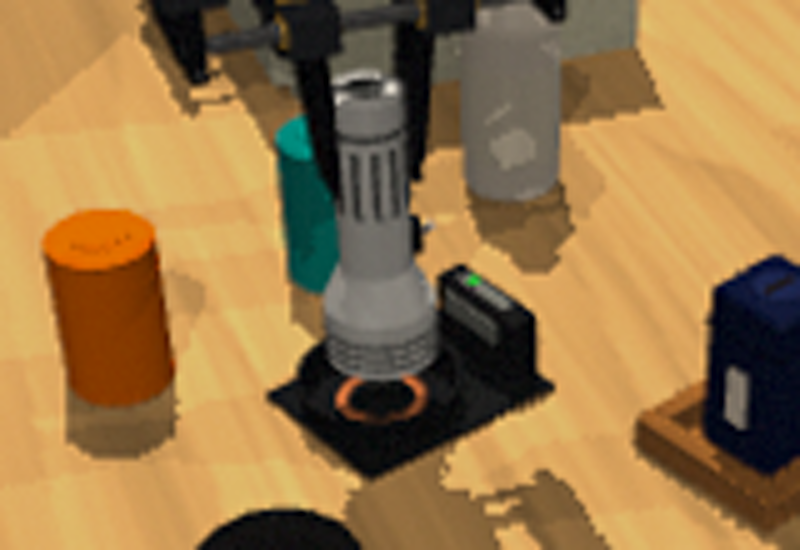

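The flashlight hangs upright, centred on the ring of the cup: x is about 381 in both parts of the side crop. I'll lower it.

```bash
python3 -m crank '[[0,12,0.5,0,0,0],[0,22,0.5,0,0,0],[0,27,0.5,0,0,0],[0,27,0.5,0,0,0]]'
python3 -m crank '[[0,2,0,0,0,0],[0,2,0,0,0,0]]'
python3 -m crank '[[0,1,0,0,0,0],[0,1,0,0,0,0]]'
```

```text
t: 25.4
eef_pos: [467.0, 244.3, 104.9]
tcp_rot: [-1.573, -0.002, -0.003]
ft_force: [-0.4, 0.7, -1.3]
opening: 0.348
t: 25.6
eef_pos: [467.0, 244.3, 103.0]
tcp_rot: [-1.573, -0.002, -0.003]
ft_force: [0.2, -0.5, -1.4]
opening: 0.352
t: 25.8
eef_pos: [467.0, 244.3, 102.0]
tcp_rot: [-1.573, -0.002, -0.003]
ft_force: [-0.6, 1.0, -1.6]
opening: 0.35
```

```bash
python3 -m crank '[[0,1,0,0,0,0],[0,1,0,0,0,0]]'
python3 -m crank '[[0,1,0,0,0,0],[0,1,0,0,0,0]]'
```

```text
t: 26.0
eef_pos: [467.0, 244.3, 101.0]
tcp_rot: [-1.573, -0.002, -0.003]
ft_force: [-0.2, 0.7, -1.3]
opening: 0.353
t: 26.2
eef_pos: [467.3, 244.3, 100.5]
tcp_rot: [-1.573, -0.003, -0.003]
ft_force: [0.1, -1.5, 4.1]
opening: 0.349
```

```bash
python3 -m crank '[[0,0.5,0,0,0,0],[0,0.5,0,0,0,0]]'
python3 -m crank '[[0,0,0,0,0,0],[0,0,0,0,0,0],[0,0,0,0,0,0],[0,0,0,0,0,0],[0,0,0,0,0,0]]' 1
python3 -m crank '[[0,0,0,0,0,0],[0,0,0,0,0,0],[0,0,0,0,0,0],[0,-30,0,0,0,0],[0,-70,0,0,0,0]]' 1
python3 -m crank '[[0,-30,-20,0,0,0],[0,-45,-40,0,0,0],[0,-45,-60,0,0,0],[0,-45,-60,0,0,0],[0,-45,-60,0,0,0]]' 1
python3 - <<'E'
from h import *
for n in ['wrist','side','scene']:
    p,d,c=cam(n); cv2.imwrite(f'pics/{n}14.png',p); np.savez(n+'14.npz',p=p,d=d,**{k:np.array(v) for k,v in c.items()})
E
```

```text
t: 26.4
eef_pos: [467.4, 244.3, 100.5]
tcp_rot: [-1.573, -0.003, -0.003]
ft_force: [-1.8, -0.7, 6.7]
opening: 0.348
t: 26.9
eef_pos: [467.4, 244.3, 100.4]
tcp_rot: [-1.573, -0.003, -0.003]
ft_force: [0.2, -0.5, -0.7]
opening: 0.717
t: 27.4
eef_pos: [466.3, 244.1, 169.8]
tcp_rot: [-1.574, 0.001, -0.003]
ft_force: [0.0, 0.2, -0.0]
opening: 0.998
t: 27.9
eef_pos: [466.3, 184.3, 215.0]
tcp_rot: [-1.574, 0.001, -0.004]
ft_force: [0.3, 0.0, 0.1]
opening: 1.0
```

View pics/wrist14.png

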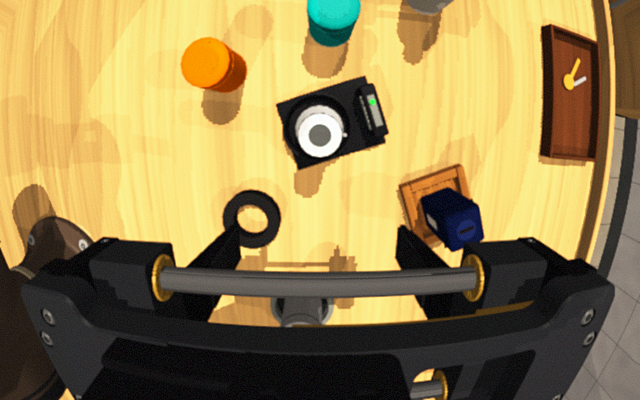

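View pics/side14.png

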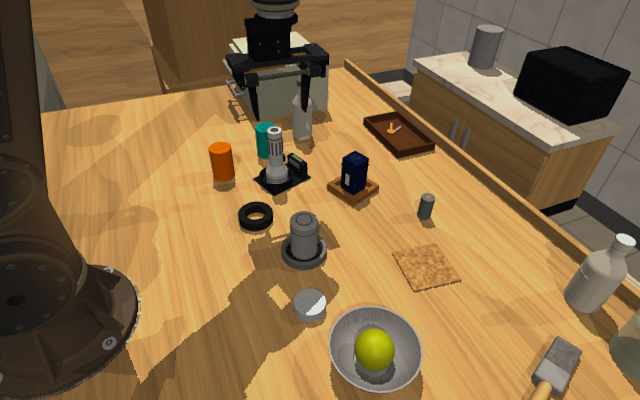

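Run:
```python
from h import *
L=lambda n:(lambda z:{k:z[k] for k in ['vertical_fov','cx','cy','pose']})(np.load(n))
c=L('wrist14.npz'); print('flash top',onz(c,319.5,134.5,146,True),'charger 466.4 243.5')
c=L('w6.npz'); W=lambda x,y,z:onz(c,230+x/4.25,120+y/4.25,z,True)[:2]
print('disp',W(364,300,96),'tray',np.mean([W(*q,18) for q in [(212,76),(524,76),(520,381),(211,381)]],0))
a=cv2.imread('pics/side0.png',0);b=cv2.imread('pics/side14.png',0)
for n,(u0,u1,v0,v1) in dict(ring=(232,280,198,236),balm=(290,330,285,325),bowl=(325,425,302,395)).items():
    r=cv2.matchTemplate(cv2.Canny(b,60,140)[v0-10:v1+5,u0-10:u1+10],cv2.Canny(a,60,140)[v0:v1,u0:u1],cv2.TM_CCOEFF_NORMED); m=cv2.minMaxLoc(r); print(n,m[1],np.array(m[3])-10)
for n,top in [('flash',(260,292,125,190)),('disp',(340,372,150,200)),('tin',(288,322,208,262))]:
    z=np.load('side14.npz');w=cloud(z['d'],L('side14.npz'))[top[2]:top[3],top[0]:top[1],2]; print(n,np.nanpercentile(w[w<170],99))
```

```text
flash top [468.06025195 243.03317574 146.        ] charger 466.4 243.5
disp [627.36666549 142.99172391] tray [627.96582337 144.39462906]
ring 0.8466496467590332 [0 0]
balm 0.6426848769187927 [0 0]
bowl 0.3786056935787201 [0 0]
flash 145.57410967259977
disp 96.03912556905959
tin 90.99699295992147
```

All errors are under 3 mm, the top heights match the seated values (146, 96 and 90 mm), and the bystanders haven't moved.

```bash
python3 -c "
from cell import env,job
s=env.state();print(s['t'],s['ft_force'],s['opening']);print(job.job_done())"
```

```text
28.05 [-0.24206834 -0.29449118 -0.08993   ] 1.0008346316986
the job is handed in; nothing more can be done
None
```

All three are back in their own holders, and I handed the job in at about 28 s. I parked the flashlight on the cork mat, moved the dispenser to the square tray and the treat tin to the coaster, then stood the flashlight lens down in the charger. Each was lowered until light contact (about 4–11 N) and then released.

**Final checks (measured from camera images):**

| Object | Distance from holder centre | Top height measured | Top height expected |
|---|---|---|---|
| Flashlight | about 2 mm | 145.6 mm | 146 mm |
| Dispenser | about 2 mm, sides visibly square to the tray | 96.0 mm | 96 mm |
| Treat tin | about 2 mm | 91.0 mm | 90 mm |

- **Bystanders:** the bowl, chew ring and balm tin showed no shift between the first and last side views. The image match was weak for the bowl (0.38) and moderate for the balm tin (0.64) because shadows had changed, but I saw no movement by eye.
- **Arm:** it ended clear of everything with the gripper open.
- **Camera disagreement:** the scene and side cameras differed by up to about 10 mm in y, so I relied on the wrist camera, whose readings agreed with each other to about 2 mm.

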